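# Swipe test of a curved touch strip

## Robot

A 6-joint arm with a two-finger parallel gripper is mounted at the origin on the work surface. World frame = base frame: x ahead of the robot, y to its left, z up, the work surface at z = 0. Lengths are in mm, angles in rad, forces in N, time in s.
With the tool pointing down it reaches from about 275 to 750 mm from the base axis. Payload 10.2 kg.
Tool frame: the origin (TCP) lies on the centre line of the jaws, within the pads' length; the fingertips stand 11 mm ahead of it and the grasp point (between the pads) lies 8 mm behind it; z points along the fingers, y is the direction in which the jaws open and shut (so a half turn about z gives the same grasp; the last joint's range is limited). The gripper opens to 88 mm and grips with 3 to 60 N. Pads are 18 mm wide; open, the fingers measure 123 mm over their backs; the gripper's body (75 mm by 187 mm) begins 45 mm behind the grasp point.
Start: joints at [-1.4, 0.313, 1.498, -0, 1.331, -0.223], TCP at [201.431, -484.827, 249.72] pointing down, gripper open.
Joint ranges: [-2.94, 2.94], [-0.97, 2.17], [0.19, 2.56], [-1.23, 4.37], [0.02, 3.11], [-2.88, 2.88]. Speed limits (rad/s): [2.39, 2.39, 3.01, 3.14, 3.14, 3.14].

## Interface

Orientations are given as a unit quaternion [w, x, y, z].
In Python, from station import monitor, read_camera, ticket gives the robot as it stands.
- The arm moves only by the tool send_rows, never from a script. Its argument "commands" is a list of rows, each a list of 5 numbers: the opening, from 0 (shut) to 1 (fully open), then the shift along the world's x, y, z in cm, then the turn about the world's z in rad. A call has 1 to 20 rows; each row is the pose to reach, as a shift and turn from the pose commanded when the call began; what a row does not reach only later rows make up. A row lasts 1/12 s, in which the tool goes at most 41.7 mm and 7.16 degrees, less where a joint would pass 70% of its speed; a pose out of reach is approached as far as the arm can. A call with a gripper value outside its range is refused whole. The fingers move at their own pace and stop on an object; the grip force is fixed at half the most. Time passes only in rows, so rows that repeat a pose let the fingers close. It gives the time, the measured TCP pose, the force and the opening at its end, in the units of the state.
- monitor.state(): the state, without advancing time (a new reading comes with each control period).
- read_camera(name): name is "scene" or "top" or "wrist"; returns a dict with "frame" (420x560x3 uint8, red, green, blue), "fx", "fy", "cx", "cy" (pixels), "k1" (the pictures are not rectified: a ray, as slopes to the right and down, at radius r is drawn at 1 + k1 r^2 times it, then the intrinsics apply), "rvec" (rotation vector, rad) and "tvec" (3), from world to camera coordinates, as OpenCV has them; the wrist camera has in their place "hand_eye" (4x4, takes a point from camera to tool coordinates, whose origin is the TCP and whose axes are the flange's). Camera axes: x right, y down, z forward; pixel columns grow to the right and rows downward; lengths in mm; the calibration is good to about 2 mm. A picture is of the moment at which its call begins: read the wrist's pose just before it. There is no depth.
- ticket.job_done(): hands the job in, once; it reports no verdict.
The state is a dict: "clock": time; "joints": joint angles; "dq": joint speeds; "joint_efforts": joint torques, N m; "tool_pos": TCP position; "tool_rot": TCP orientation; "wrist_force": force on the tool from outside, world axes, zero at the start; "ft_torque": the same for the moment, N m; "gripper_width": finger opening in mm.
Only numpy, scipy, OpenCV 4.12 (cv2) and the standard library are available. Lean on these libraries where they do the work, as an engineer would, in place of code of your own. Each camera call takes 0.05 s, during which the arm holds its last target.

## Task

The repaired instrument on the bench needs its touch strip tested: with the fingers shut, set the fingertips lightly on the end tick of the white curved strip that lies next to the green puck, and slide them along the middle of the strip, over all five ticks, to the end tick next to the red puck. Keep the springy strip pressed down a little all the way, without lifting off and without pushing it down to its stop, then lift straight up, clear of everything. Only touch the strip: do not shift or pick up the pucks or anything else on the bench.

Things in the scene. Friction and masses are not known exactly. Their poses are not given: they have to be found in the camera images.
- panel: instrument lying face up, fixed to the bench: black box with a blue face, 170 (x) x 320 (y) x 45 mm high. Origin at the centre of its underside on the bench, z up; its display is on the -x half of the face, the strip's bulge on the +x half. Nothing fixed stands more than 4 mm above its face except the strip
- strip (a joint): how far the white touch strip is pushed straight down, in m: 0 at rest, 0.008 at its stop. It sinks level as a whole wherever it is pressed, on a spring: about 1 N starts it moving, about 0.6 N more per mm, 6 N at the stop; let go, it comes back up. Pressing 2 to 5 mm deep is right; a touch counts from 0.5 mm
- arc_centre (a point): centre of the strip's arc, at the height of the strip's top at rest. The strip is one rigid piece, 24 mm wide, its middle line 140 mm from this point, on the panel's +x side, from -42 to +42 degrees about the panel's x axis (205 mm long); its flat top is 55 mm above the bench, 10 mm above the blue face
- mark1 (a point): black tick 1 of 5 across the strip, on its middle line, at the height of its top at rest (55 mm above the bench; does not sink with the strip); the tick 5 mm from the strip's end on the panel's -y side
- mark2 (a point): black tick 2 of 5 across the strip, on its middle line, at the height of its top at rest (55 mm above the bench; does not sink with the strip); ticks 1 to 5 run from the panel's -y to its +y side, 19.7 degrees (48 mm) apart along the arc
- mark3 (a point): black tick 3 of 5 across the strip, on its middle line, at the height of its top at rest (55 mm above the bench; does not sink with the strip); ticks 1 to 5 run from the panel's -y to its +y side, 19.7 degrees (48 mm) apart along the arc
- mark4 (a point): black tick 4 of 5 across the strip, on its middle line, at the height of its top at rest (55 mm above the bench; does not sink with the strip); ticks 1 to 5 run from the panel's -y to its +y side, 19.7 degrees (48 mm) apart along the arc
- mark5 (a point): black tick 5 of 5 across the strip, on its middle line, at the height of its top at rest (55 mm above the bench; does not sink with the strip); the tick 5 mm from the strip's end on the panel's +y side
- green_puck_mid (a point): centre of the loose green puck (22 mm across, 16 mm high) standing on the panel's face about 46 mm beyond one end tick of the strip: start at this end, which may be tick 1 or tick 5
- red_puck_mid (a point): centre of the loose red puck, of the same shape, about 46 mm beyond the other end tick: finish at this end
- meter_mid (a point): centre of a yellow multimeter lying loose on the bench, 130 (its x) x 72 x 36 mm; leave alone
- reel_mid (a point): centre of a loose metal solder reel standing on its flange, 54 mm across, 36 mm high; leave alone
- screwdriver_mid (a point): middle of the handle of a loose blue screwdriver lying along the display side of the panel, about 200 mm long; leave alone
- bit_case_mid (a point): centre of a loose green screwdriver-bit case lying beyond the panel's +x side, 75 (its x) x 110 x 30 mm; leave alone

How it is judged:
By the outcome, as a careful person would: the job done as asked, in the order asked, and still so for the second after the job is handed in, with the robot touching nothing.
It also fails if it takes over 45 s, if anything falls off the work surface, if the arm or the gripper's body presses on something with over 40 N, if the wrist force passes 120 N, or if a joint passes its speed limit or range.

## Working session

There is one attempt and no reset: what is moved stays moved. The work goes in short steps, Python scripts to look and compute and a tool call to move; the robot and the scene stay as the last step left them, time stands still between calls to the robot, and variables do not carry over. Pictures are saved under pics/ and viewed, and the job is handed in when it is done.

Besides the shell and the picture viewer there is one more tool, called in YAML: its name, and indented under it one key for each argument. send_rows: Moves the arm, as the interface text tells. Its arguments: {"type":"object","properties":{"commands":{"type":"array","items":{"type":"array","items":{"type":"number"}}}},"required":["commands"]}

```bash
ls; mkdir -p pics; python3 - <<'E'
from station import monitor, read_camera
import cv2
print(monitor.state())
for n in ("scene","top","wrist"):
    c=read_camera(n); cv2.imwrite(f"pics/{n}0.png",c["frame"][:,:,::-1])
    print(n,{k:v for k,v in c.items() if k!="frame"})
E
```

```text
pics
{'clock': 0.0, 'joints': array([-1.40043855e+00,  3.13442444e-01,  1.49841500e+00,  1.60559005e-05,
        1.33099376e+00, -2.23386291e-01]), 'dq': array([ 0.00154956,  0.00062859, -0.00072046,  0.0008319 ,  0.00014339,
       -0.00013766]), 'joint_efforts': array([ 6.08981773e-04, -4.02214587e+01, -2.52270412e+01,  6.94968388e-02,
        3.52680241e-02, -9.91550428e-05]), 'tool_pos': array([ 201.37553948, -484.60076576,  249.17323645]), 'tool_rot': array([-6.28847162e-04,  9.80683393e-01,  1.95600833e-01,  2.44770947e-05]), 'wrist_force': array([-0.59446057, -0.64815162,  0.09431122]), 'ft_torque': array([0.02462301, 0.01868857, 0.01971359]), 'gripper_width': 88.36623652769794}
scene {'fx': 395.65396498958114, 'fy': 395.65396498958114, 'cx': 283.54821820445727, 'cy': 204.0191976967047, 'k1': -0.010629460437380774, 'rvec': array([ 2.04210345,  1.55895586, -0.50644275]), 'tvec': array([-229.10122667, -411.35604823, 1114.06530342])}
top {'fx': 496.83481517233383, 'fy': 496.83481517233383, 'cx': 283.74584478912954, 'cy': 207.88942721500365, 'k1': -0.10480068477780513, 'rvec': array([ 2.12729924, -2.10294599,  0.18908357]), 'tvec': array([  65.836946  ,  558.18826106, 1026.09460428])}
wrist {'fx': 292.55018741037946, 'fy': 292.55018741037946, 'cx': 278.0453544021567, 'cy': 206.04952667446165, 'k1': 0.0025738663552505904, 'hand_eye': array([[-6.02601792e-04, -9.55471840e-01, -2.95081685e-01,
         7.59013887e+01],
       [ 9.99999365e-01, -8.56680576e-04,  7.31772817e-04,
         8.38438114e-01],
       [-9.51979067e-04, -2.95081056e-01,  9.55471749e-01,
        -1.34436807e+02],
       [ 0.00000000e+00,  0.00000000e+00,  0.00000000e+00,
         1.00000000e+00]])}
```

View pics/top0.png

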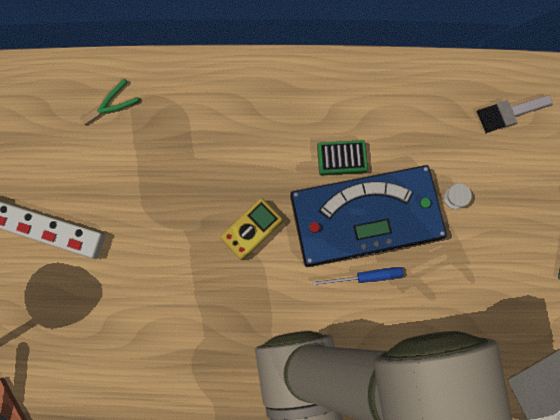

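View pics/scene0.png

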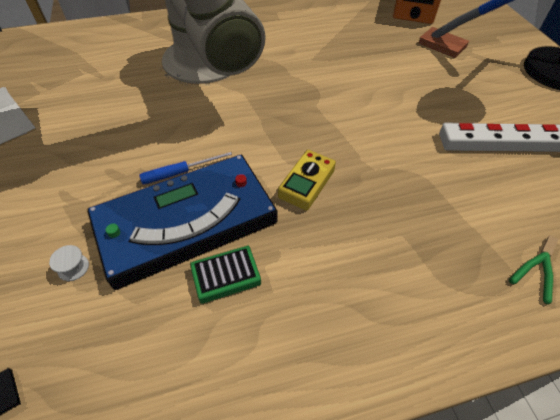

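View pics/wrist0.png

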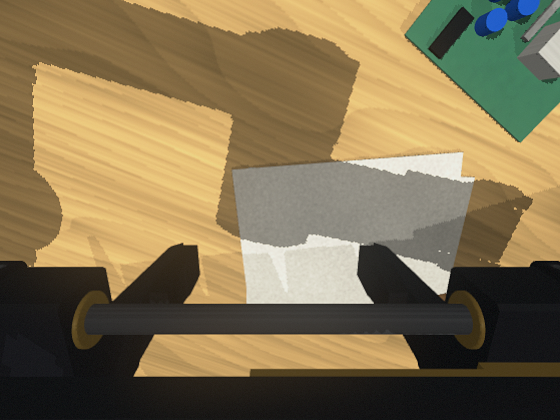

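Top view: the panel is at about (370,215), with the green puck at (425,203) on the right and the red puck at (315,228) on the left. The strip bulges upward, away from the robot, from about (408,195) to (327,212). The reel is just right of the panel at (459,196). The scene view agrees. The wrist camera doesn't see the panel yet.

```bash
cat > h.py <<'E'
import numpy as np, cv2
from scipy.spatial.transform import Rotation as Ro
from scipy.optimize import least_squares
from station import monitor, read_camera
def grab(name):
    s=monitor.state(); c=read_camera(name)
    if name=="wrist":
        q=s["tool_rot"]; R=Ro.from_quat([q[1],q[2],q[3],q[0]]).as_matrix()
        H=c["hand_eye"]; c["R"]=R@H[:3,:3]; c["o"]=R@H[:3,3]+s["tool_pos"]
    else:
        R=Ro.from_rotvec(c["rvec"]).as_matrix(); c["R"]=R.T; c["o"]=-R.T@c["tvec"]
    return c
def cast(c,uv,z):
    uv=np.atleast_2d(uv).astype(float)
    K=np.array([[c["fx"],0,c["cx"]],[0,c["fy"],c["cy"]],[0,0,1]])
    n=cv2.undistortPoints(uv.reshape(-1,1,2),K,np.array([c["k1"],0,0,0,0.])).reshape(-1,2)
    d=np.c_[n,np.ones(len(n))]@c["R"].T
    return c["o"]+d*((z-c["o"][2])/d[:,2])[:,None]
def masks(c,roi=None):
    f=c["frame"]; h=cv2.cvtColor(f,cv2.COLOR_RGB2HSV)
    H,S,V=[h[...,i].astype(int) for i in range(3)]
    m=dict(blue=(H>100)&(H<125)&(S>100)&(V>40),white=(S<60)&(V>110),green=(H>55)&(H<90)&(S>110)&(V>70),
      red=((H<8)|(H>172))&(S>130)&(V>80))
    if roi is not None:
        for k in m:
            a=np.zeros_like(m[k]); a[roi[1]:roi[3],roi[0]:roi[2]]=1; m[k]&=a
    return {k:v.astype(np.uint8) for k,v in m.items()}
def fit(c,white,bulge):
    """robust fixed-radius fit to the strip's white pixels on z=55"""
    v,u=np.nonzero(white); P=cast(c,np.c_[u,v],55)[:,:2]
    c0=P.mean(0)-np.array(bulge)*125
    r=least_squares(lambda p:np.hypot(*(P-p).T)-140,c0,loss='soft_l1',f_scale=8)
    d=P-r.x; a=np.unwrap(np.sort(np.arctan2(d[:,1],d[:,0])))
    rr=np.hypot(*d.T); return r.x,np.degrees([a[0],a[-1]]),np.percentile(rr,[1,50,99])
E
python3 - <<'E'
from h import *
for n,roi,g in (("top",(318,178,414,219),(420,196,432,210)),("scene",(128,190,242,246),(104,222,122,238))):
    c=grab(n); m=masks(c,roi); 
    k,l,st,ce=cv2.connectedComponentsWithStats(m["white"])
    print(n,st[1:].tolist(),"o",c["o"].round())
    x,a,rr=fit(c,m["white"],(1,0)); mid=np.radians(a.mean())
    print(" centre",x,"ends",a,"mid",a.mean(),"rr",rr)
    for col,r in (("green",g),("red",(305,220,324,236) if n=="top" else (232,172,250,190))):
        mm=masks(c,r)[col]; v,u=np.nonzero(mm); print(col,len(u),cast(c,[u.mean(),v.mean()],56))
    for t in (-39.3,-19.65,0,19.65,39.3): print(t,x+140*np.array([np.cos(mid+np.radians(t)),np.sin(mid+np.radians(t))]))
E
```

```text
top [[364, 182, 21, 12, 225], [386, 183, 22, 17, 225], [342, 184, 22, 17, 225], [405, 191, 6, 10, 24], [324, 193, 22, 20, 222], [321, 208, 10, 9, 29]] o [ 352.   57. 1114.]
 centre [ 465.65421541 -130.6302182 ] ends [-30.20981543  54.602364  ] mid 12.196274285346183 rr [127.25175949 140.10658164 151.84559364]
green 78 [[ 572.45293213 -236.64871456   56.        ]]
red 74 [[515.96801042   6.49711647  56.        ]]
-39.3 [ 590.27986067 -194.41460925]
-19.65 [ 604.47120925 -148.79177708]
0 [ 602.49436414 -101.0536448 ]
19.65 [584.57957105 -56.76033403]
39.3 [552.81338893 -21.07074362]
scene [[211, 193, 26, 25, 309], [190, 211, 28, 22, 297], [164, 223, 29, 18, 314], [130, 227, 8, 12, 37], [135, 228, 28, 13, 308]] o [1023.  -58.  642.]
 centre [ 467.64549119 -131.45723943] ends [-31.14519536  54.87287273] mid 11.863838688191176 rr [126.66015826 140.2262587  152.06175212]
green 107 [[ 570.94605478 -237.55557271   56.        ]]
red 70 [[515.41781558   6.13592676  56.        ]]
-39.3 [ 591.89895768 -195.96364273]
-19.65 [ 606.35477394 -150.42391758]
0 [ 604.65494177 -102.67511906]
19.65 [586.9974428  -58.27861108]
39.3 [555.43886864 -22.405312  ]
```

The estimates agree within 2 mm: arc centre about (466.6, -131), panel axis at about 12°. The green puck is beside tick 1, so I go from 1 to 5. Next I move above the strip with the fingers shut and refine with the wrist camera.

send_rows:
  commands:
    - [0,0.4,0.4,0,0]
    - [0,1.2,1.2,0,-0.01]
    - [0,2.6,2.6,0,-0.02]
    - [0,4.6,4.6,0,-0.03]
    - [0,6.8,6.8,0,-0.04]
    - [0,9.1,9.1,0,-0.05]
    - [0,11.4,11.4,0,-0.06]
    - [0,13.7,13.7,0,-0.07]
    - [0,16.3,16.3,0,-0.08]
    - [0,19,19,0,-0.09]
    - [0,21.7,21.7,0,-0.1]
    - [0,24.3,24.3,0,-0.11]
    - [0,26.6,26.6,0,-0.12]
    - [0,28.9,28.9,0,-0.13]
    - [0,31.2,31.2,0,-0.14]
    - [0,33.4,33.4,0,-0.15]
    - [0,35.3,35.3,0,-0.16]
    - [0,36.9,36.9,0,-0.17]
    - [0,37.6,37.6,0,-0.18]
    - [0,38,38,0,-0.18]

```text
clock: 1.92
tool_pos: [582.1, -103.2, 249.4]
tool_rot: [-0.0, 0.994, 0.107, -0.0]
wrist_force: [0.2, 0.4, -1.0]
gripper_width: 0.5
```

send_rows:
  commands:
    - [0,0,0,0,0]
    - [0,0,0,0,0]
    - [0,0,0,0,0]

```text
clock: 2.17
tool_pos: [581.0, -105.4, 249.8]
tool_rot: [0.0, 0.994, 0.106, -0.0]
wrist_force: [0.5, -0.2, 0.6]
gripper_width: 0.0
```

```bash
python3 - <<'E'
from h import *
c=grab("wrist"); cv2.imwrite("pics/w1.png",c["frame"][:,:,::-1])
s=monitor.state(); print(s["joints"].round(3),s["tool_pos"],s["wrist_force"],s["ft_torque"])
print(cast(c,[[280,200],[280,100]],55))
E
```

```text
[-0.378  0.459  1.288 -0.     1.395  0.98 ] [ 580.9865585  -105.47628269  249.85181165] [-0.21995612  0.00817801  0.04917793] [0.01935031 0.01007749 0.0313977 ]
[[ 563.94151009 -112.64433312   55.        ]
 [ 671.53396926  -89.19721113   55.        ]]
```

View pics/w1.png

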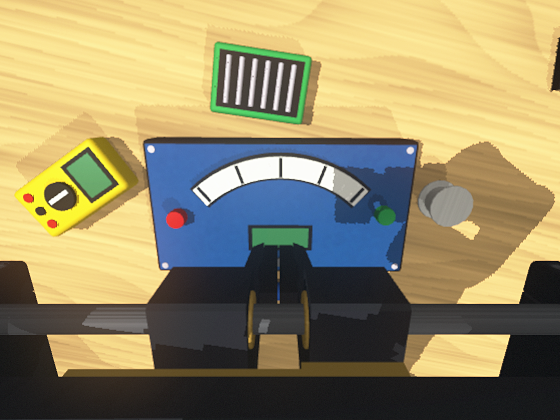

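The wrist view shows the whole strip, from about (200,197) at the red end to (360,197) at the green end, all five ticks clear. The green end is partly in shadow. The red puck is at (176,219), the green at (386,215), and the fingers are shut.

```bash
python3 - <<'E'
from h import *
c=grab("wrist"); f=c["frame"]; h=cv2.cvtColor(f,cv2.COLOR_RGB2HSV)
w=((h[...,1]<70)&(h[...,2]>75)).astype(np.uint8); roi=np.zeros_like(w); roi[151:210,188:374]=1; w*=roi
k,l,st,ce=cv2.connectedComponentsWithStats(w); print(st[1:].tolist())
x,a,rr=fit(c,w,(1,0)); print(x,a,a.mean(),rr)
# ticks: dark pixels between r 132..148 inside the strip
u,v=np.meshgrid(np.arange(188,374),np.arange(151,210)); u=u.ravel();v=v.ravel()
P=cast(c,np.c_[u,v],55)[:,:2]; d=P-x; r=np.hypot(*d.T); t=np.degrees(np.arctan2(d[:,1],d[:,0]))
V=h[v,u,2]; k=(abs(r-140)<7)&(t>a[0]+1.5)&(t<a[1]-1.5)&(V<65)
t=np.sort(t[k]); 
for g in np.split(t,np.nonzero(np.diff(t)>4)[0]+1): print("tick",len(g),g.mean())
for col,ro in (("green",(372,203,398,225)),("red",(164,208,188,230))):
    m=masks(c,ro)[col]; vv,uu=np.nonzero(m); print(col,len(uu),cast(c,[uu.mean(),vv.mean()],54))
E
```

```text
[[266, 153, 4, 1, 4], [291, 153, 2, 1, 2], [253, 155, 2, 1, 2], [259, 154, 2, 1, 2], [192, 155, 176, 51, 3938], [300, 154, 2, 1, 2], [306, 155, 1, 1, 1], [245, 157, 2, 1, 2], [249, 156, 2, 1, 2], [310, 156, 2, 1, 2], [314, 157, 1, 1, 1], [238, 159, 2, 1, 2], [241, 158, 2, 1, 2], [318, 158, 1, 1, 1], [321, 159, 1, 1, 1], [233, 161, 1, 1, 1], [235, 160, 2, 1, 2], [324, 160, 1, 1, 1], [327, 161, 1, 1, 1], [228, 163, 1, 1, 1], [230, 162, 2, 1, 2], [329, 162, 1, 1, 1], [332, 163, 1, 1, 1], [218, 165, 7, 4, 7], [226, 164, 1, 1, 1], [334, 164, 1, 1, 1], [336, 165, 1, 1, 1], [338, 166, 1, 1, 1], [216, 169, 1, 1, 1], [211, 171, 2, 2, 2], [214, 170, 1, 1, 1], [208, 173, 2, 2, 2], [205, 175, 2, 2, 2], [201, 178, 2, 2, 2], [194, 182, 4, 4, 4]]
[ 465.94346036 -133.10576023] [-30.90161598  54.71127651] 11.904830265142042 [126.20870238 140.15125967 154.72613985]
tick 22 -27.95933992247835
tick 19 -8.11460836673022
tick 26 11.669755397305506
tick 21 31.718391049163404
tick 17 51.57793206202068
green 296 [[ 571.7672475  -239.54319336   54.        ]]
red 304 [[515.66197845   3.76168057  54.        ]]
```

Views from three cameras agree within about 2 mm. I'll use centre (466.4, -131.8) and mid angle 11.85°. Now to hover 14 mm above tick 1, with the tool turned radially.

send_rows:
  commands:
    - [0,0.05,-0.4,0,-0.03]
    - [0,0.15,-1.5,-0.2,-0.11]
    - [0,0.3,-3,-0.8,-0.22]
    - [0,0.5,-4.8,-1.8,-0.33]
    - [0,0.65,-6.5,-3.2,-0.44]
    - [0,0.8,-8,-5,-0.55]
    - [0,0.9,-8.9,-7,-0.65]
    - [0,0.92,-9.15,-9,-0.69]
    - [0,0.92,-9.15,-11,-0.69]
    - [0,0.92,-9.15,-13,-0.69]
    - [0,0.92,-9.15,-14.8,-0.69]
    - [0,0.92,-9.15,-16,-0.69]
    - [0,0.92,-9.15,-16.7,-0.69]
    - [0,0.92,-9.15,-17,-0.69]
    - [0,0.92,-9.15,-17,-0.69]
    - [0,0.92,-9.15,-17,-0.69]

```text
clock: 3.6
tool_pos: [591.0, -196.6, 80.6]
tool_rot: [0.0, 0.972, -0.236, 0.001]
wrist_force: [0.2, 0.1, 0.2]
gripper_width: 0.1
```

```bash
python3 - <<'E'
from h import *
for n in ("wrist","scene","top"):
    c=grab(n); f=c["frame"][:,:,::-1]
    if n=="scene": f=cv2.resize(f[150:300,60:260],None,fx=4,fy=4,interpolation=cv2.INTER_CUBIC)
    if n=="top": f=cv2.resize(f[140:290,280:480],None,fx=4,fy=4,interpolation=cv2.INTER_CUBIC)
    cv2.imwrite(f"pics/{n}2.png",f)
    s=monitor.state(); print(s["tool_pos"],s["wrist_force"])
E
```

```text
[ 591.0747024  -196.5867114    80.78064002] [-0.04375477  0.5287244   0.45615233]
[ 591.02847828 -196.54941169   80.69404207] [ 0.29018836  0.54148427 -0.55358243]
[ 590.97943152 -196.5025784    80.59770371] [ 0.16452398 -0.62754107  0.54489842]
```

View pics/wrist2.png

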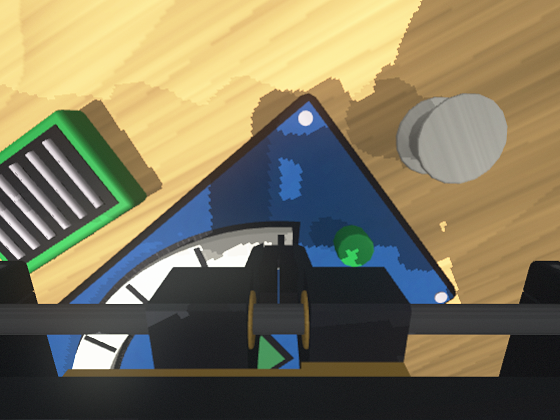

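View pics/scene2.png

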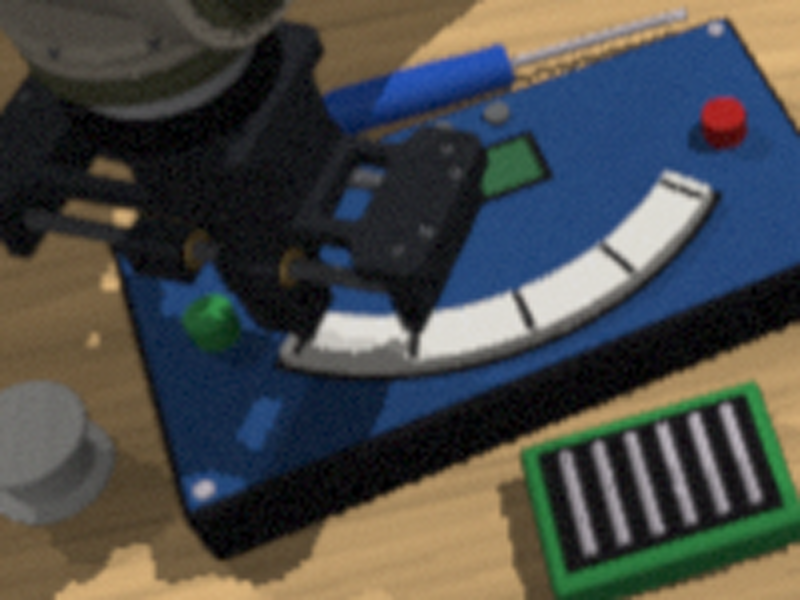

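The wrist view has the finger seam (279,250) in line with tick 1 at (282,240), and the green puck is clear at (353,245). In the scene view the fingers hover just above the end tick. Now I come down, stopping just short of contact to get a force baseline.

send_rows:
  commands:
    - [0,0,0,-0.2,0]
    - [0,0,0,-0.5,0]
    - [0,0,0,-0.8,0]
    - [0,0,0,-1.0,0]
    - [0,0,0,-1.1,0]
    - [0,0,0,-1.1,0]
    - [0,0,0,-1.1,0]
    - [0,0,0,-1.1,0]

```text
clock: 4.42
tool_pos: [590.7, -196.3, 68.8]
tool_rot: [0.0, 0.972, -0.236, 0.0]
wrist_force: [-0.0, -0.7, 0.5]
gripper_width: 0.5
```

send_rows:
  commands:
    - [0,0,0,0,0]

```text
clock: 4.5
tool_pos: [590.7, -196.3, 68.9]
tool_rot: [0.0, 0.972, -0.236, 0.0]
wrist_force: [0.9, 0.1, 0.5]
gripper_width: 0.9
```

send_rows:
  commands:
    - [0,0,0,0,0]

```text
clock: 4.58
tool_pos: [590.7, -196.3, 68.8]
tool_rot: [0.0, 0.972, -0.236, 0.0]
wrist_force: [0.7, -0.3, 0.2]
gripper_width: 0.4
```

send_rows:
  commands:
    - [0,0,0,0,0]

```text
clock: 4.67
tool_pos: [590.6, -196.3, 68.8]
tool_rot: [0.0, 0.972, -0.236, 0.0]
wrist_force: [0.3, 0.1, 0.1]
gripper_width: 0.3
```

send_rows:
  commands:
    - [0,0,0,-0.1,0]
    - [0,0,0,-0.2,0]
    - [0,0,0,-0.3,0]
    - [0,0,0,-0.4,0]
    - [0,0,0,-0.5,0]
    - [0,0,0,-0.6,0]
    - [0,0,0,-0.62,0]
    - [0,0,0,-0.62,0]

```text
clock: 5.33
tool_pos: [590.7, -196.3, 62.6]
tool_rot: [0.0, 0.972, -0.236, 0.0]
wrist_force: [-0.6, -0.2, 3.9]
gripper_width: 0.2
```

send_rows:
  commands:
    - [0,0,0,0,0]

```text
clock: 5.42
tool_pos: [590.7, -196.4, 62.7]
tool_rot: [0.0, 0.972, -0.236, 0.0]
wrist_force: [-1.2, 1.0, 2.8]
gripper_width: 0.0
```

send_rows:
  commands:
    - [0,0,0,0,0]

```text
clock: 5.5
tool_pos: [590.7, -196.4, 62.7]
tool_rot: [0.0, 0.972, -0.236, 0.0]
wrist_force: [-1.2, -0.0, 2.2]
gripper_width: 0.5
```

send_rows:
  commands:
    - [0,0,0,0,0]

```text
clock: 5.58
tool_pos: [590.7, -196.4, 62.6]
tool_rot: [0.0, 0.972, -0.236, 0.0]
wrist_force: [-0.8, 0.4, 4.1]
gripper_width: 0.2
```

```bash
python3 - <<'E'
from h import *
import numpy as np
F=[]
for i in range(6):
    c=grab("scene"); s=monitor.state(); F.append(np.r_[s["tool_pos"],s["wrist_force"]])
print(np.mean(F,0).round(2),np.std(F,0).round(2))
f=cv2.resize(c["frame"][150:300,60:260,::-1],None,fx=4,fy=4,interpolation=cv2.INTER_CUBIC); cv2.imwrite("pics/scene3.png",f)
# radial plan
for t in np.arange(-39.3,39.31,3.93):
    a=np.radians(11.85+t); print(round(t,1),(np.array([466.4,-131.8])+140*np.array([np.cos(a),np.sin(a)])-[590.6,-196.3]).round(1)/10, round(np.radians(t+39.3),3))
E
```

```text
[ 5.9066e+02 -1.9635e+02  6.2570e+01 -7.2000e-01  4.3000e-01  3.1000e+00] [0.01 0.01 0.02 0.42 0.69 0.15]
-39.3 [ 0. -0.] 0.0
-35.4 [0.42 0.86] 0.069
-31.4 [0.77 1.76] 0.137
-27.5 [1.06 2.67] 0.206
-23.6 [1.29 3.6 ] 0.274
-19.6 [1.45 4.55] 0.343
-15.7 [1.55 5.51] 0.412
-11.8 [1.58 6.46] 0.48
-7.9 [1.55 7.42] 0.549
-3.9 [1.45 8.38] 0.617
0.0 [1.28 9.32] 0.686
3.9 [ 1.05 10.26] 0.755
7.9 [ 0.76 11.17] 0.823
11.8 [ 0.41 12.06] 0.892
15.7 [-1.000e-02  1.293e+01] 0.96
19.6 [-0.48 13.76] 1.029
23.6 [-1.01 14.57] 1.097
27.5 [-1.6  15.33] 1.166
31.4 [-2.23 16.05] 1.235
35.4 [-2.91 16.73] 1.303
39.3 [-3.64 17.35] 1.372
```

View pics/scene3.png

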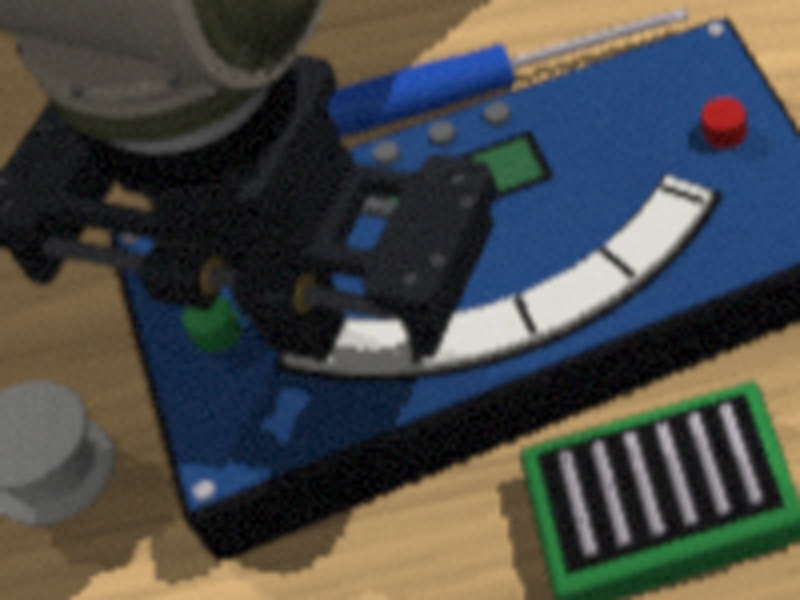

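Contact: Fz is 3.1 N and TCP z is 62.6, so the depth is about 3.5 mm, mid-range. The picture shows the tips on tick 1 at about (305,350), with the green puck untouched. Now I slide one tick at a time.

send_rows:
  commands:
    - [0,0.22,0.43,0,0.034]
    - [0,0.42,0.86,0,0.069]
    - [0,0.6,1.31,0,0.103]
    - [0,0.77,1.76,0,0.137]
    - [0,0.92,2.21,0,0.171]
    - [0,1.06,2.67,0,0.206]
    - [0,1.18,3.13,0,0.24]
    - [0,1.29,3.6,0,0.274]
    - [0,1.38,4.07,0,0.309]
    - [0,1.45,4.55,0,0.343]
    - [0,1.45,4.55,0,0.343]

```text
clock: 6.8
tool_pos: [605.4, -150.3, 62.7]
tool_rot: [0.0, 0.998, -0.066, 0.0]
wrist_force: [0.4, 1.5, 3.1]
gripper_width: 0.3
```

```bash
python3 - <<'E'
from h import *
F=[]
for i in range(5):
    c=grab("scene"); s=monitor.state(); F.append(np.r_[s["tool_pos"],s["wrist_force"]])
print(np.mean(F,0).round(2),np.std(F,0).round(2))
f=cv2.resize(c["frame"][150:300,60:260,::-1],None,fx=4,fy=4,interpolation=cv2.INTER_CUBIC); cv2.imwrite("pics/scene4.png",f)
c=grab("wrist"); cv2.imwrite("pics/wrist4.png",c["frame"][:,:,::-1])
E
```

```text
[ 6.0526e+02 -1.5065e+02  6.2560e+01  5.5000e-01  1.2500e+00  3.4300e+00] [0.05 0.13 0.04 0.47 0.25 0.66]
```

View pics/scene4.png

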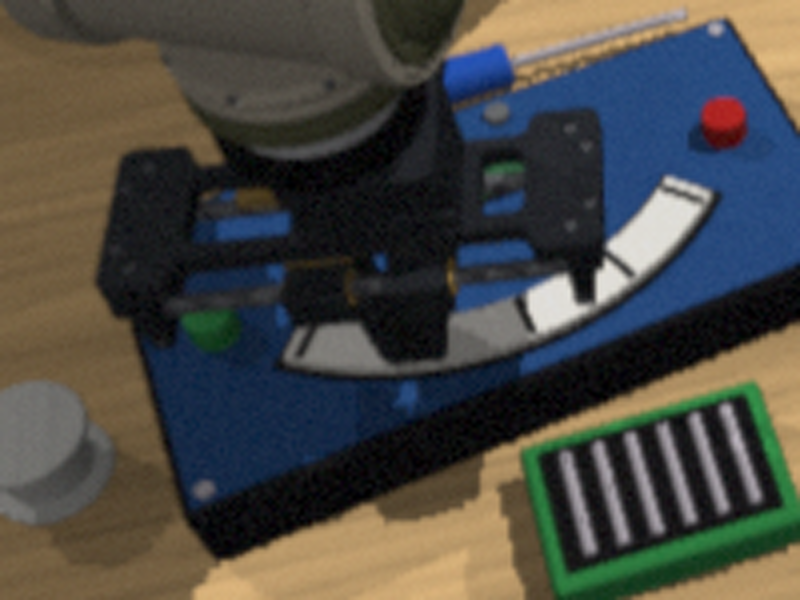

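View pics/wrist4.png

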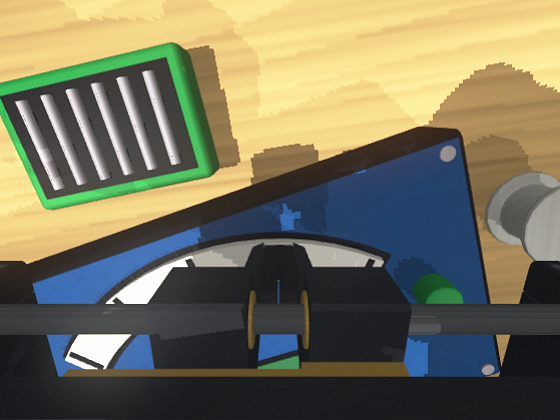

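The tips cover tick 2 at about (412,350), with a strip margin showing at the outer edge. Fz is 3.4 N and depth is still about 3.5 mm. Continuing.

send_rows:
  commands:
    - [0,0.06,0.48,0,0.034]
    - [0,0.1,0.96,0,0.069]
    - [0,0.12,1.44,0,0.103]
    - [0,0.13,1.91,0,0.137]
    - [0,0.12,2.39,0,0.171]
    - [0,0.1,2.87,0,0.206]
    - [0,0.06,3.35,0,0.24]
    - [0,0,3.83,0,0.274]
    - [0,-0.08,4.3,0,0.309]
    - [0,-0.17,4.77,0,0.343]
    - [0,-0.17,4.77,0,0.343]

```text
clock: 8.02
tool_pos: [603.3, -103.0, 62.6]
tool_rot: [0.0, 0.994, 0.105, -0.0]
wrist_force: [0.3, 2.8, 3.0]
gripper_width: 0.2
```

send_rows:
  commands:
    - [0,-0.11,0.47,0,0.034]
    - [0,-0.23,0.94,0,0.069]
    - [0,-0.37,1.4,0,0.103]
    - [0,-0.52,1.85,0,0.137]
    - [0,-0.69,2.3,0,0.171]
    - [0,-0.87,2.74,0,0.206]
    - [0,-1.07,3.18,0,0.24]
    - [0,-1.29,3.61,0,0.274]
    - [0,-1.52,4.03,0,0.309]
    - [0,-1.76,4.44,0,0.343]
    - [0,-1.76,4.44,0,0.343]

```text
clock: 8.93
tool_pos: [585.7, -58.7, 62.6]
tool_rot: [0.0, 0.962, 0.273, -0.0]
wrist_force: [-0.2, 1.6, 2.8]
gripper_width: 1.1
```

```bash
python3 - <<'E'
from h import *
F=[]
for i in range(4):
    c=grab("scene"); s=monitor.state(); F.append(np.r_[s["tool_pos"],s["wrist_force"]])
print(np.mean(F,0).round(2),np.std(F,0).round(2))
f=cv2.resize(c["frame"][150:300,60:260,::-1],None,fx=4,fy=4,interpolation=cv2.INTER_CUBIC); cv2.imwrite("pics/scene5.png",f)
c=grab("wrist"); cv2.imwrite("pics/wrist5.png",c["frame"][:,:,::-1])
E
```

```text
[ 5.8568e+02 -5.8720e+01  6.2430e+01 -3.7000e-01  1.6800e+00  2.8200e+00] [0.01 0.01 0.06 0.4  0.31 0.57]
```

View pics/scene5.png

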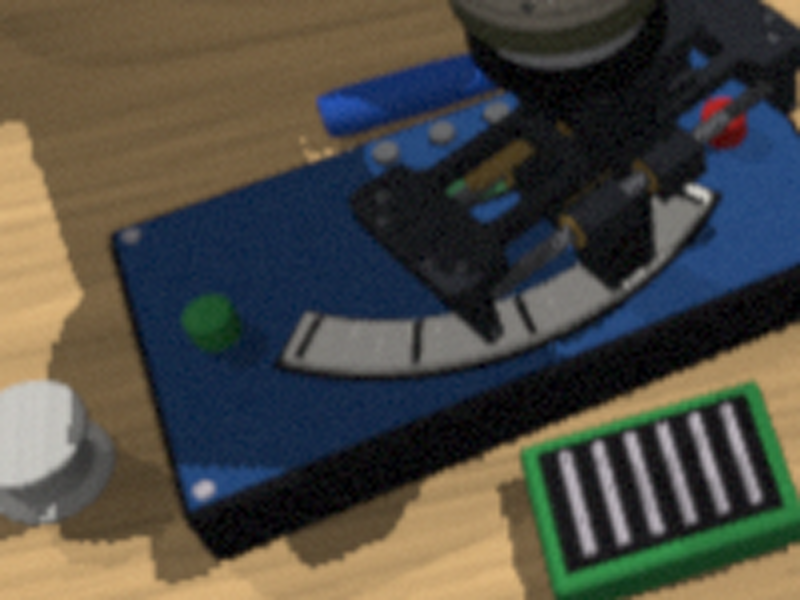

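View pics/wrist5.png

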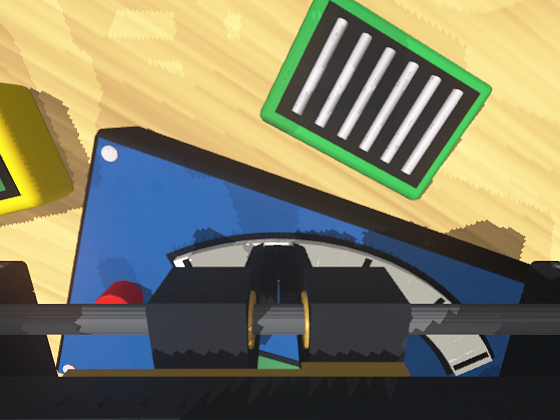

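At tick 4 the force is 2.8 N, the tips are still centred (strip edge at row 238, tip at 244), and the green puck is unmoved. Last stretch, to tick 5.

send_rows:
  commands:
    - [0,-0.26,0.41,0,0.034]
    - [0,-0.53,0.81,0,0.069]
    - [0,-0.82,1.19,0,0.103]
    - [0,-1.12,1.57,0,0.137]
    - [0,-1.43,1.93,0,0.171]
    - [0,-1.75,2.29,0,0.206]
    - [0,-2.09,2.63,0,0.24]
    - [0,-2.43,2.97,0,0.274]
    - [0,-2.79,3.28,0,0.309]
    - [0,-3.16,3.59,0,0.343]
    - [0,-3.16,3.59,0,0.343]
    - [0,-3.16,3.59,0,0.343]

```text
clock: 10.18
tool_pos: [554.2, -22.9, 62.5]
tool_rot: [-0.0, 0.902, 0.432, -0.0]
wrist_force: [-0.3, 1.9, 3.6]
gripper_width: 0.1
```

```bash
python3 - <<'E'
from h import *
F=[]
for i in range(4):
    c=grab("scene"); s=monitor.state(); F.append(np.r_[s["tool_pos"],s["wrist_force"]])
print(np.mean(F,0).round(2),np.std(F,0).round(2))
f=cv2.resize(c["frame"][150:300,60:260,::-1],None,fx=4,fy=4,interpolation=cv2.INTER_CUBIC); cv2.imwrite("pics/scene6.png",f)
c=grab("wrist"); cv2.imwrite("pics/wrist6.png",c["frame"][:,:,::-1])
E
```

```text
[554.17 -22.89  62.38  -1.6    1.07   3.43] [0.01 0.01 0.02 0.6  0.52 0.23]
```

View pics/scene6.png

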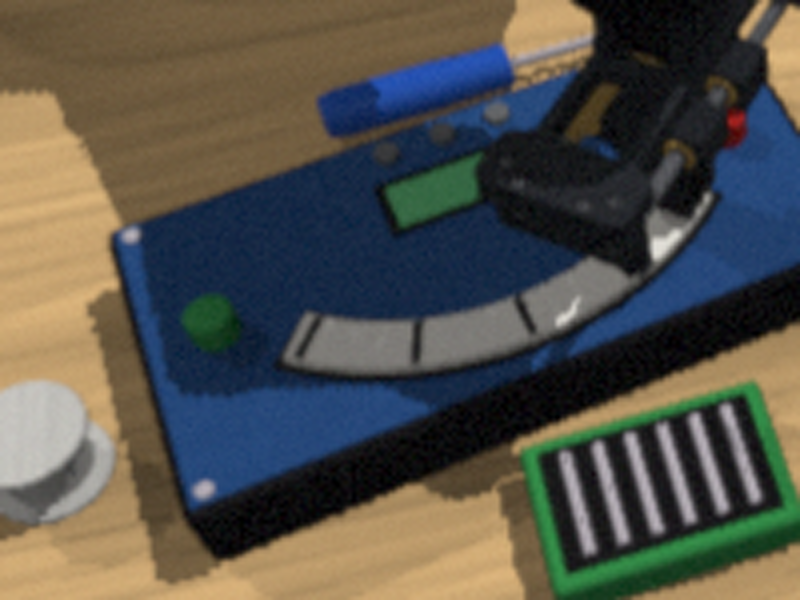

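View pics/wrist6.png

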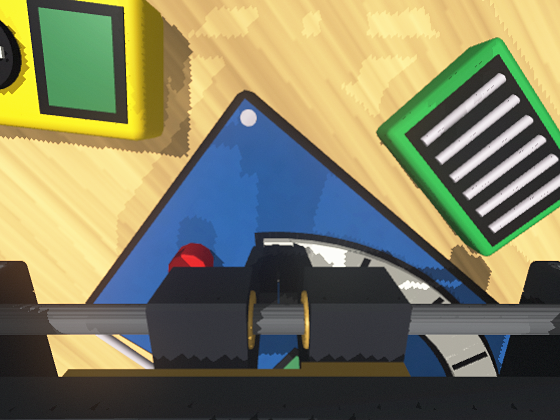

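```bash
python3 - <<'E'
import cv2,numpy as np
a=cv2.imread("pics/wrist2.png")[215:275,235:335]; b=cv2.imread("pics/wrist6.png")[215:275,235:335]
f=np.vstack([cv2.resize(x,None,fx=5,fy=5,interpolation=cv2.INTER_NEAREST) for x in (a,b)])
f=np.clip(f.astype(float)*1.8,0,255).astype(np.uint8)
cv2.imwrite("pics/z.png",f)
E
```

```text
(no output)
```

View pics/z.png

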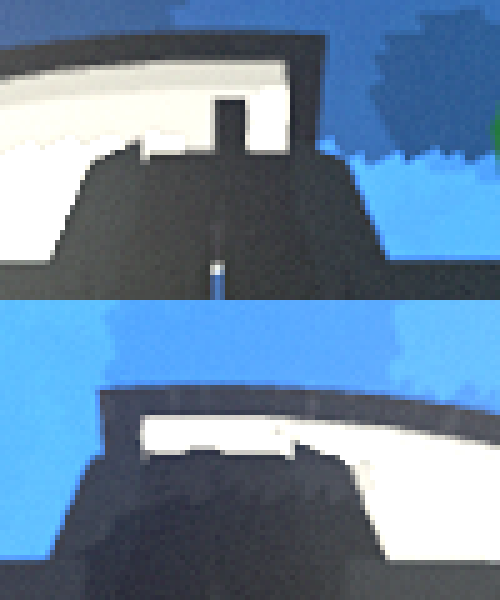

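Zoomed: at the start the seam was about 1.5 mm inside tick 1, and here it is about 1 mm short of tick 5 (strip end at column 263, seam at 279). I slide 1.5 mm further, then lift straight up.

send_rows:
  commands:
    - [0,-0.06,0.05,0,0]
    - [0,-0.12,0.09,0,0]
    - [0,-0.12,0.09,0,0]
    - [0,-0.12,0.09,0,0]
    - [0,-0.12,0.09,0,0]

```text
clock: 10.85
tool_pos: [553.3, -22.1, 62.7]
tool_rot: [0.0, 0.901, 0.433, 0.0]
wrist_force: [1.2, -2.0, 2.9]
gripper_width: 0.2
```

send_rows:
  commands:
    - [0,0,0,0.2,0]
    - [0,0,0,0.6,0]
    - [0,0,0,1.2,0]
    - [0,0,0,2,0]
    - [0,0,0,3.2,0]
    - [0,0,0,4.8,0]
    - [0,0,0,6.8,0]
    - [0,0,0,9,0]
    - [0,0,0,11.2,0]
    - [0,0,0,13,0]
    - [0,0,0,14.2,0]
    - [0,0,0,14.8,0]
    - [0,0,0,15,0]
    - [0,0,0,15,0]
    - [0,0,0,15,0]
    - [0,0,0,15,0]

```text
clock: 12.18
tool_pos: [552.7, -21.9, 211.7]
tool_rot: [-0.001, 0.901, 0.433, -0.001]
wrist_force: [-0.2, 0.5, 0.0]
gripper_width: 0.4
```

```bash
python3 - <<'E'
from h import *
s=monitor.state(); print(s["tool_pos"],s["wrist_force"],s["clock"])
c=grab("wrist"); cv2.imwrite("pics/wrist7.png",c["frame"][:,:,::-1])
c=grab("scene"); cv2.imwrite("pics/scene7.png",c["frame"][:,:,::-1])
m=masks(c,(104,222,122,238))["green"]; v,u=np.nonzero(m); print("green",cast(c,[u.mean(),v.mean()],56))
E
```

```text
[552.70512668 -21.85935758 211.66256009] [-0.1850625   0.50879593  0.01063868] 12.1833
green [[ 570.52498976 -238.80042091   56.        ]]
```

View pics/wrist7.png

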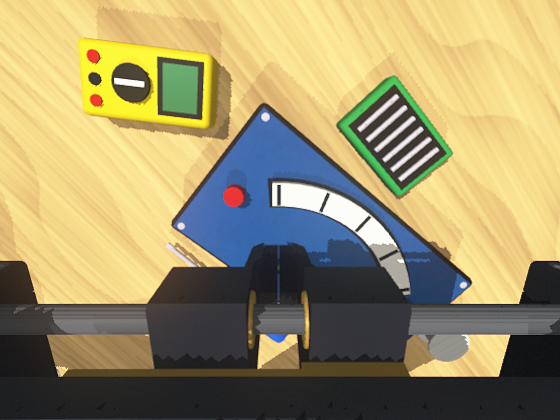

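View pics/scene7.png

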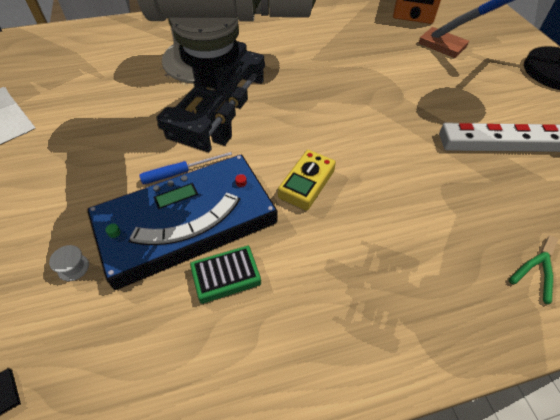

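The gripper is clear. Tick 5 (278,195) is in line with the finger seam at column 278. Both pucks, the meter, reel, case and screwdriver look the same as in the first pictures.

```bash
python3 -c "
from station import ticket
print(ticket.job_done())"
```

```text
the job is handed in; nothing more can be done
None
```

I slid the shut fingertips along the strip from tick 1 (green puck) over all five ticks to tick 5 (red puck) in one unbroken contact. I then lifted straight up 150 mm and handed the job in at about 12 s.

- **Pressing:** the vertical force read about 3 N at every stop (roughly 2 to 4 N with sensor noise). The TCP height of 62.4–62.7 mm means the strip was about 3.5 mm deep all the way. I did not check between stops.
- **Position:** the three cameras placed the strip within about 2 mm of each other. In the wrist pictures the start was about 1.5 mm inside tick 1. I was about 1 mm short of tick 5, so I slid 1.5 mm further; the picture after lifting shows the finger seam in line with that tick.
- **After lifting:** the force was back to about zero, and nothing looked shifted. I re-measured only the green puck. It read about 1 mm from its first position, within measuring error; the other things I compared by eye.

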